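Fit a new blade to the gasket scraper

TASK

Fit the loose blade to the gasket scraper held in the vise: lay it flat on the blade bed with its notched end towards the handle and slide it back by feel until its notch bears firmly on the locating pin, without ramming the pin. Then swing the clamp plate down flat onto the blade, leave it all shut and let go; do not disturb the things standing nearby.

Things in the scene. Friction and masses are not known exactly. Their poses are not given: they have to be found in the camera images.
- blade_center (a point): Loose bare steel scraper blade lying flat on the counter, 130 mm long, 36 mm wide, 5 mm thick, about 180 g; this point is its centre, half-way up. Its x axis runs lengthwise from the ground cutting edge (65 mm away at -x, bevelled on top over 10 mm) to the notched tail end (65 mm away at +x), y across its width, z up out of the flat.
- blade_notch (a point): The blind end of the notch cut into the middle of the blade's tail, 51 mm from the blade's centre along its x, half-way up; axes as the blade's. The notch is 14 mm deep from the tail and 8.5 mm wide, its mouth bevelled out to 17 mm over the last 6 mm.
- holder: Gasket scraper (cast head, wooden handle) clamped level by its handle in a small bench vise; fixed. Origin on the counter below the middle of the locating pin's setting range; x runs along the scraper from its open mouth to the handle, z up. Neck, handle and vise lie behind the head (from x = 40 mm on; vise from x = 75 mm), none higher than 103 mm above the counter.
- bed_mouth (a point): Middle of the front edge of the blade bed, at bed height (90 mm above the counter), 70 mm before the holder's origin; axes as the holder's. The bed is a flat floor running back from here for 94 mm between two cheeks 6 mm high and 38.5 mm apart; over the first 16 mm they flare out to 50 mm at the mouth. Before the mouth there is free space below.
- pin_slot (a point): Middle of the short slot in the bed along which the locating pin can be set, at bed height, 70 mm behind the mouth; axes as the holder's. The locating_pin is one upright steel pin, 6 mm thick, 9 mm tall, locked fast on the bed's middle line within 8 mm before or behind this point: the setting differs from start to start and is not measured, so feel for it (or look).
- clamp_hinge (a point): Middle of the clamp plate's hinge axis (along the holder's y), 102 mm behind the mouth, 10 mm above the bed; axes as the holder's. Its lugs rise to 16 mm above the bed.
- clamp (a joint): Angle of the dark clamp plate, hinged across the head behind the pin: 0 = lying flat on a blade on the bed, pi/2 = standing upright, larger leans back over the handle (stop at 1.95). The hinge is stiff (about 0.22 N m) and stays where it is left. The plate is 34 mm wide, reaches 68 mm from the hinge, 4.5 mm thick, forked around the pin, and ends in a lip turned up by 5 mm.
- clamp_lip (a point): Middle of the clamp plate's turned-up lip, 65.5 mm from the hinge axis; moves with the plate.
- pump: Bystander: injection pump of cast alloy standing flange up, about 170 mm across its fittings, 112 mm high, 3 kg; origin at the centre of its underside.
- injector: Bystander: steel fuel injector lying on the counter, 160 mm long along its x, 25 mm high, a connector to +y; origin under its middle.
- filter_carton: Bystander: filter carton, 85 x 85 x 75 mm high; origin at the centre of its underside.

How it is judged:
By the outcome, as a careful person would: the job done as asked, in the order asked, and still so for the second after the job is handed in, with the robot touching nothing.
It also fails if it takes over 72 s, if anything falls off the work surface, if the arm or the gripper's body presses on something with over 40 N, if the wrist force passes 120 N, or if a joint passes its speed limit or range.

ROBOT

A 7-joint arm with a two-finger parallel gripper is mounted at the origin on the work surface. World frame = base frame: x ahead of the robot, y to its left, z up, the work surface at z = 0. Lengths are in m, angles in rad, forces in N, time in s.
With the tool pointing down it reaches from about 0.4 to 0.85 m from the base axis. Payload 4.5 kg.
Tool frame: the origin (TCP) lies on the centre line of the jaws, within the pads' length; the fingertips stand 11 mm ahead of it and the grasp point (between the pads) lies 8 mm behind it; z points along the fingers, y is the line along which they close (so a half turn about z gives the same grasp; the last joint's range is limited). The gripper opens to 88 mm and grips with 3 to 60 N. Pads are 18 mm wide; open, the fingers measure 123 mm over their backs; the gripper's body (75 mm by 187 mm) begins 45 mm behind the grasp point.
Start: joints at [1.356, 0.689, -0.195, 1.565, 0.157, 0.902, -0.215], TCP at [0.154, -0.606, 0.25] pointing down, gripper open.
Joint ranges: [-3.01, 3.01], [-0.46, 2.08], [-1.47, 1.51], [0.13, 2.56], [-1, 4.14], [0.04, 2.09], [-2.66, 2.66]. Speed limits (rad/s): [2.57, 2.57, 3.14, 3.14, 3.14, 3.14, 3.14].

INTERFACE

Orientations are given as a unit quaternion [x, y, z, w].
In Python, from plant import * gives the robot as it stands. The module is installed in compiled form; this text tells all that it offers.
- The arm moves only by the tool send_rows, never from a script. Its argument "motion" is a list of rows, each an object of numbers: "x", "y", "z": the shift along the tool's x, y, z in cm; "rx", "ry", "rz": the turn, a rotation vector about the tool's x, y, z in rad; "jaw": the finger opening in cm, from 0 to 8.81. In form: [{"x": .., "y": .., "z": .., "rx": .., "ry": .., "rz": .., "jaw": ..}, ...]. A call has exactly 5 rows; each row shifts and turns the commanded pose from where the row before left it, along the tool's axes as they then stand; what a row does not reach is not made up. A row lasts 1/10 s, in which the tool goes at most 50 mm and 8.59 degrees, less where a joint would pass 70% of its speed; a pose out of reach is approached as far as the arm can. A call is refused whole if a number of a shift passes 5 or a number of a turn 0.15, either way. A call with a gripper value outside its range is refused whole. The fingers move at their own pace and stop on an object; "grip_force" is the grip in N (left out, the last holds). Time passes only in rows, so rows that do not move let the fingers close, or fill a call up. It gives the time, the measured TCP pose, the force, the opening and the grip force at its end, in the units of the state.
- get_state(): the state, without advancing time (a new reading comes with each control period).
- snapshot(name): name is "side" or "top"; returns a dict with "img" (480x640x3 uint8, red, green, blue), "vertical_fov" (degrees; the focal length in pixels is half the picture's height over the tangent of half this angle, whatever the lens; pixels are square), "cx", "cy" (the principal point, pixels), "extrinsics" (4x4, takes a point from camera to world coordinates). Camera axes: x right, y up, looking along -z (the intrinsics and any distortion apply to the point x, -y, -z); pixel columns grow to the right and rows downward; lengths in m; the calibration is good to about 2 mm. A picture is of the moment at which its call begins. There is no depth.
- finish_job(): hands the job in; it is judged then, once.
The state is a dict: "clock": time; "q": joint angles; "qd": joint speeds; "joint_torque": joint torques, N m; "tool_pos": TCP position; "eef_rot": TCP orientation; "contact_force": force on the tool from outside, world axes, zero at the start; "moment": the same for the moment, N m; "opening": opening from 0.0 (shut) to 1.0 (fully open); "finger_force": force on a finger pad.
Only numpy, scipy, OpenCV 4.12 (cv2) and the standard library are available. Lean on these libraries where they do the work, as an engineer would, in place of code of your own. Each camera call takes 0.05 s, during which the arm holds its last target. There are 200 camera calls.

## Working session

There is one attempt and no reset: what is moved stays moved. The work goes in short steps, Python scripts to look and compute and a tool call to move; the robot and the scene stay as the last step left them, time stands still between calls to the robot, and variables do not carry over. Pictures are saved under pics/ and viewed, at most 10 in all, crops included, and the job is handed in when it is done.

Besides the shell and the picture viewer there is one more tool, called after "Call:" as a command line: name --argument value ..., lists and objects as JSON in quotes. send_rows: Moves the arm, as the interface text tells. Its arguments: {"type":"object","properties":{"motion":{"type":"array"},"grip_force":{"type":"number"}},"required":["motion"]}

```bash
mkdir -p pics; python3 - <<'E'
from plant import *
import cv2,numpy as np
for n in("side","top"):
    s=snapshot(n); cv2.imwrite(f"pics/{n}0.png",s["img"][:,:,::-1]); print(n,s["vertical_fov"],s["cx"],s["cy"],np.round(s["extrinsics"],4).tolist(),[k for k in s])
st=get_state(); print(st)
E
```

```text
side 43.95038930553103 319.7464193792995 244.97078507361942 [[-0.8797, 0.2569, -0.4001, 0.1091], [-0.475, -0.4373, 0.7637, 1.0885], [0.0212, 0.8618, 0.5067, 0.6996], [0.0, 0.0, 0.0, 1.0]] ['img', 'vertical_fov', 'cx', 'cy', 'extrinsics']
top 43.752934949933575 319.61747432082154 232.5346007596957 [[0.0043, 0.9976, -0.0691, 0.4771], [-0.9998, 0.0031, -0.0183, 0.1758], [-0.0181, 0.0691, 0.9974, 1.1584], [0.0, 0.0, 0.0, 1.0]] ['img', 'vertical_fov', 'cx', 'cy', 'extrinsics']
{'clock': 0.1, 'q': array([ 1.35575455,  0.68987468, -0.19450983,  1.56618088,  0.15732095,
        0.90253404, -0.21508904]), 'qd': array([-0.00047786, -0.0021354 ,  0.00083104, -0.00139682, -0.00065502,
        0.00143737, -0.00163043]), 'joint_torque': array([-3.16032412e-03, -5.28498209e+01, -1.27140518e+00, -1.53835917e+01,
       -5.25343989e-02,  1.98133785e-03,  5.08104074e-05]), 'tool_pos': array([ 0.15374391, -0.60525124,  0.24902161]), 'eef_rot': array([ 9.92264102e-01,  1.24142292e-01, -1.71108396e-04, -7.84069497e-04]), 'contact_force': array([0.53938802, 0.21453067, 0.35896021]), 'moment': array([ 0.00076468,  0.00633225, -0.04356519]), 'finger_force': 0.0, 'opening': 1.0014272043506252}
```

View pics/side0.png

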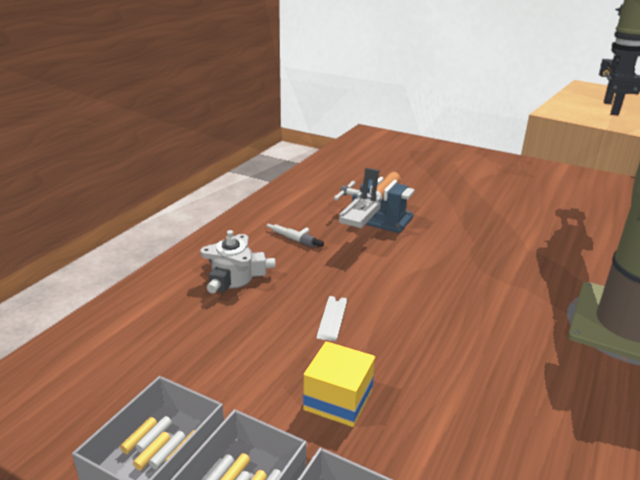

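View pics/top0.png

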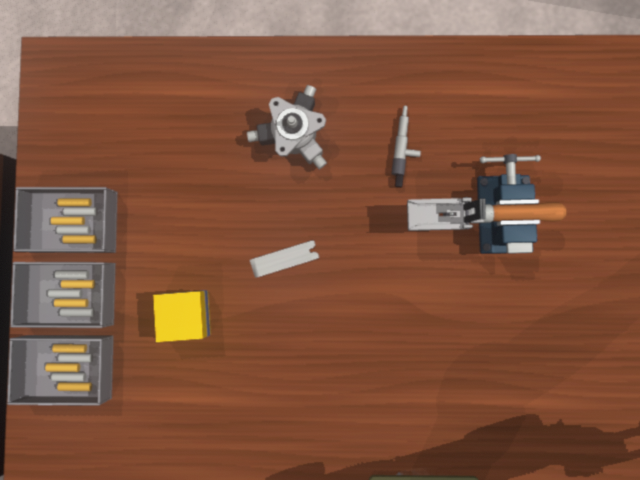

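The top picture shows the blade at (285,259) with its notch to the right. The holder mouth is at about (410,215) and its handle also points right, roughly along world -y. The side picture shows the clamp plate upright at (371,180).

```bash
cat > h.py <<'E'
from plant import *
import cv2,numpy as np
def ray(s,u,v):
    f=240/np.tan(np.radians(s["vertical_fov"]/2)); E=np.array(s["extrinsics"])
    return E[:3,3],E[:3,:3]@np.array([(u-s["cx"])/f,-(v-s["cy"])/f,-1.])
def onz(s,u,v,z):
    o,d=ray(s,u,v); return o+d*(z-o[2])/d[2]
def proj(s,p):
    f=240/np.tan(np.radians(s["vertical_fov"]/2)); E=np.array(s["extrinsics"])
    c=E[:3,:3].T@(np.array(p)-E[:3,3]); return s["cx"]-f*c[0]/c[2], s["cy"]+f*c[1]/c[2]
def mask(s,x0,y0,x1,y1,lo=120,sat=50):
    h=cv2.cvtColor(s["img"],cv2.COLOR_RGB2HSV); m=((h[...,1]<sat)&(h[...,2]>lo)).astype(np.uint8)
    r=np.zeros_like(m); r[y0:y1,x0:x1]=m[y0:y1,x0:x1]
    cs,_=cv2.findContours(r,cv2.RETR_EXTERNAL,cv2.CHAIN_APPROX_NONE); return max(cs,key=cv2.contourArea)
def crop(s,x0,y0,x1,y1,k,name):
    cv2.imwrite("pics/"+name,cv2.resize(s["img"][y0:y1,x0:x1,::-1],None,fx=k,fy=k,interpolation=cv2.INTER_CUBIC))
E
python3 - <<'E'
from h import *
t=snapshot("top"); c=mask(t,235,225,335,290)
r=cv2.minAreaRect(c); print(r)
P=[onz(t,u,v,.005) for u,v in cv2.boxPoints(r)]; print(np.round(P,4)); 
print(np.mean(P,0),[np.linalg.norm(P[i]-P[i-1]) for i in range(4)])
a=mask(t,395,190,465,240); r=cv2.minAreaRect(a); print(r,np.round([onz(t,u,v,.096) for u,v in cv2.boxPoints(r)],4))
crop(t,390,170,490,245,8,"th.png")
s=snapshot("side"); crop(s,325,155,425,230,8,"sh.png")
E
```

```text
((284.1619567871094, 258.41815185546875), (19.029945373535156, 66.75394439697266), 72.6459732055664)
[[0.5047 0.3324 0.005 ]
 [0.5436 0.2094 0.005 ]
 [0.5086 0.1983 0.005 ]
 [0.4697 0.321  0.005 ]]
[0.50663219 0.26526632 0.005     ] [np.float64(0.0367711095320692), np.float64(0.12901211385794614), np.float64(0.036783630224348614), np.float64(0.12871915210047688)]
((436.0, 213.5), (31.0, 56.0), 90.0) [[ 0.6129  0.0379  0.096 ]
 [ 0.6131 -0.0616  0.096 ]
 [ 0.5577 -0.0609  0.096 ]
 [ 0.5574  0.0382  0.096 ]]
```

View pics/th.png

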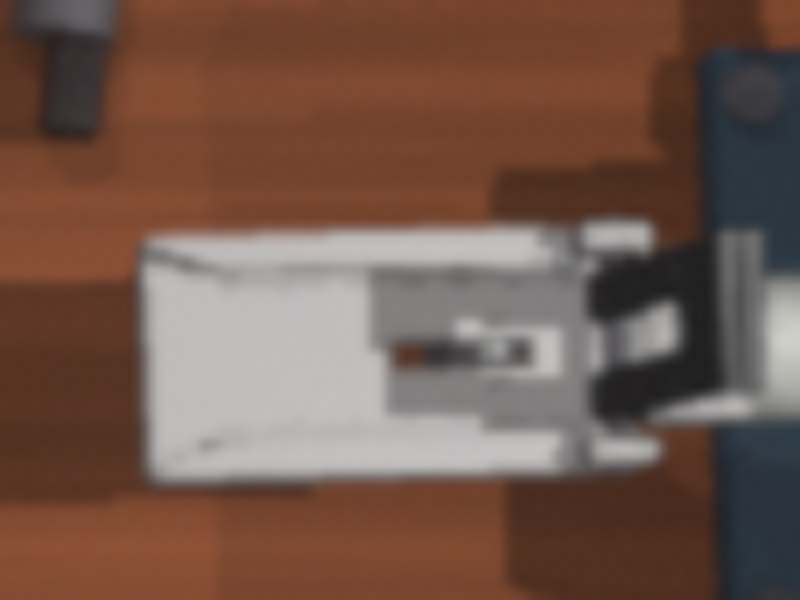

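View pics/sh.png

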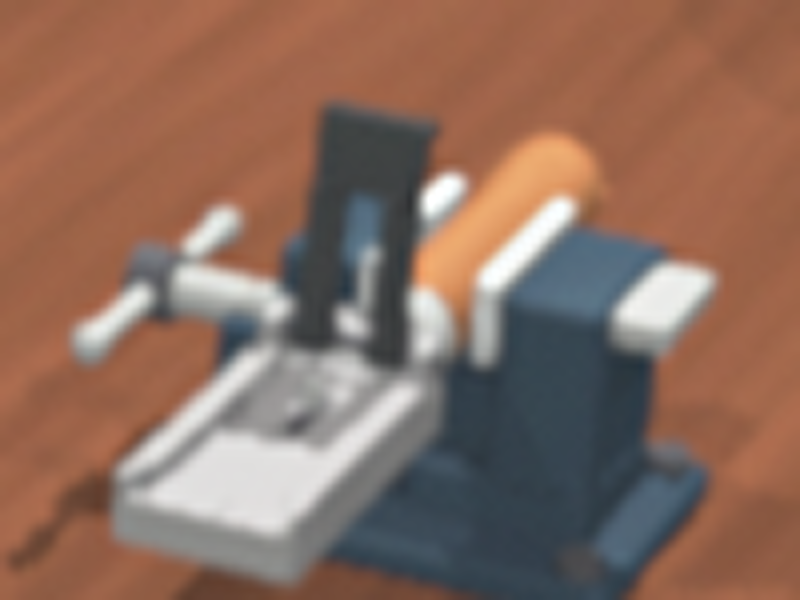

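The top crop gives the head's mouth at about (408,215) px. It also shows the slot with the pin near (452,213.8), about 5 mm behind the slot's middle. In the side crop the clamp plate leans slightly back from upright, with free space behind it.

```bash
cat >> h.py <<'E'
from scipy.spatial.transform import Rotation as R
def plan(wps,st=None):
    """wps: (x,y,z,heading of tool x rad,nrows); prints mean row per leg, cm/rad in tool axes"""
    st=st or get_state(); p=st["tool_pos"]; q=R.from_quat(st["eef_rot"]).as_matrix(); h=np.arctan2(q[1,0],q[0,0])
    for x,y,z,h2,n in wps:
        d=np.array([x,y,z])-p; dh=(h2-h)/n
        for i in range(n):
            a=h+dh*i; print([round(float(v),2) for v in np.array([d@[np.cos(a),np.sin(a),0],d@[np.sin(a),-np.cos(a),0],-d[2]])*100/n],"rz",round(-dh,3))
        print("--"); p=np.array([x,y,z]); h=h2
def show():
    s=get_state(); q=R.from_quat(s["eef_rot"]); m=q.as_matrix()
    print("t",round(s["clock"],2),"p",np.round(s["tool_pos"],4),"hd",round(float(np.degrees(np.arctan2(m[1,0],m[0,0]))),2),"z",np.round(m[:,2],3),"F",np.round(s["contact_force"],1),"M",np.round(s["moment"],2),"open",round(s["opening"]*88.1,1),"ff",s["finger_force"],"q",np.round(s["q"],2))
E
python3 - <<'E'
from h import *
t=snapshot("top")
h=cv2.cvtColor(t["img"],cv2.COLOR_RGB2HSV); m=((h[...,1]<50)&(h[...,2]>150))
A=[];B=[]
for u in range(416,452):
    v=np.where(m[190:240,u])[0]+190; A.append(onz(t,u,v[0]-.5,.096)); B.append(onz(t,u,v[-1]+.5,.096))
for X in(A,B):
    X=np.array(X); k=np.polyfit(X[:,1],X[:,0],1); print("edge x=k y+c",k, "ang",np.degrees(np.arctan(k[0])))
L=[]
for v in range(205,227):
    u=np.where(m[v,395:440])[0][0]+395; L.append(onz(t,u-.5,v,.09))
L=np.array(L); print("mouth",np.polyfit(L[:,0],L[:,1],1),L.mean(0),L[[0,-1]])
print("pin",onz(t,451.9,213.8,.099))
show()
a=np.radians
plan([(.42,-.25,.25,a(70),10),(.495,.30,.20,a(107.6),12)])
E
```

```text
edge x=k y+c [-0.02673237  0.61166458] ang -1.5312871960898218
edge x=k y+c [-0.01176041  0.55824104] ang -0.673790610748572
mouth [0.01653501 0.02693183] [0.58210571 0.03655696 0.09      ] [[0.60100247 0.03807067 0.09      ]
 [0.56323487 0.03650638 0.09      ]]
pin [ 0.58443724 -0.03923284  0.099     ]
t 0.25 p [ 0.1538 -0.6055  0.2494] hd 14.26 z [-0.     0.001 -1.   ] F [-0.1 -0.3 -0.4] M [-0.02 -0.   -0.05] open 88.1 ff 0.0 q [ 1.36  0.69 -0.19  1.57  0.16  0.9  -0.22]
[3.46, -2.79, -0.01] rz -0.097
[3.71, -2.44, -0.01] rz -0.097
[3.93, -2.07, -0.01] rz -0.097
[4.11, -1.68, -0.01] rz -0.097
[4.26, -1.27, -0.01] rz -0.097
[4.36, -0.85, -0.01] rz -0.097
[4.42, -0.42, -0.01] rz -0.097
[4.44, 0.01, -0.01] rz -0.097
[4.42, 0.44, -0.01] rz -0.097
[4.36, 0.87, -0.01] rz -0.097
--
[4.52, -0.98, 0.42] rz -0.055
[4.57, -0.73, 0.42] rz -0.055
[4.6, -0.48, 0.42] rz -0.055
[4.62, -0.23, 0.42] rz -0.055
[4.63, 0.02, 0.42] rz -0.055
[4.62, 0.28, 0.42] rz -0.055
[4.6, 0.53, 0.42] rz -0.055
[4.56, 0.78, 0.42] rz -0.055
[4.51, 1.03, 0.42] rz -0.055
[4.45, 1.27, 0.42] rz -0.055
[4.37, 1.51, 0.42] rz -0.055
[4.28, 1.75, 0.42] rz -0.055
--
```

Call:
send_rows --motion '[{"x": 3.5,"y": -2.8,"z": 0,"rz": -0.097},{"x": 3.7,"y": -2.4,"z": 0,"rz": -0.097},{"x": 3.9,"y": -2.1,"z": 0,"rz": -0.097},{"x": 4.1,"y": -1.7,"z": 0,"rz": -0.097},{"x": 4.3,"y": -1.3,"z": 0,"rz": -0.097}]'

```text
schema error: expected keys x, y, z, rx, ry, rz, jaw
```

Call:
send_rows --motion '[{"x": 4.4,"y": -0.9,"z": 0,"rz": -0.097},{"x": 4.4,"y": -0.4,"z": 0,"rz": -0.097},{"x": 4.4,"y": 0,"z": 0,"rz": -0.097},{"x": 4.4,"y": 0.4,"z": 0,"rz": -0.097},{"x": 4.4,"y": 0.9,"z": 0,"rz": -0.097}]'

```text
schema error: expected keys x, y, z, rx, ry, rz, jaw
```

Call:
send_rows --motion '[{"x": 4.5,"y": -1.0,"z": 0.4,"rz": -0.055},{"x": 4.6,"y": -0.7,"z": 0.4,"rz": -0.055},{"x": 4.6,"y": -0.5,"z": 0.4,"rz": -0.055},{"x": 4.6,"y": -0.2,"z": 0.4,"rz": -0.055},{"x": 4.6,"y": 0,"z": 0.4,"rz": -0.055}]'

```text
schema error: expected keys x, y, z, rx, ry, rz, jaw
```

```bash
python3 - <<'E'
from h import *
show()
b=np.array([.5066,.2653]); d=np.array([.302,-.953]); g=b-.040*d; print(g)
plan([(g[0],g[1],.10,np.radians(107.6),8)])
E
```

```text
t 0.25 p [ 0.1538 -0.6055  0.2494] hd 14.26 z [-0.     0.001 -1.   ] F [-0.1 -0.3 -0.4] M [-0.02 -0.   -0.05] open 88.1 ff 0.0 q [ 1.36  0.69 -0.19  1.57  0.16  0.9  -0.22]
[0.49452 0.30342]
[6.93, -9.96, 1.87] rz -0.204
[8.8, -8.36, 1.87] rz -0.204
[10.31, -6.4, 1.87] rz -0.204
[11.39, -4.19, 1.87] rz -0.204
[12.0, -1.8, 1.87] rz -0.204
[12.12, 0.67, 1.87] rz -0.204
[11.73, 3.1, 1.87] rz -0.204
[10.86, 5.41, 1.87] rz -0.204
--
```

Call:
send_rows --motion '[{"x": 3.5,"y": -2.8,"z": 0,"rx": 0,"ry": 0,"rz": -0.097,"jaw": 6},{"x": 3.7,"y": -2.4,"z": 0,"rx": 0,"ry": 0,"rz": -0.097,"jaw": 6},{"x": 3.9,"y": -2.1,"z": 0,"rx": 0,"ry": 0,"rz": -0.097,"jaw": 6},{"x": 4.1,"y": -1.7,"z": 0,"rx": 0,"ry": 0,"rz": -0.097,"jaw": 6},{"x": 4.3,"y": -1.3,"z": 0,"rx": 0,"ry": 0,"rz": -0.097,"jaw": 6}]'

```text
clock: 0.75
tool_pos: [0.2879, -0.4261, 0.2498]
eef_rot: [0.933, 0.36, 0.0, 0.0]
contact_force: [0.2, -0.5, -0.3]
opening: 0.678
finger_force: 0.0
```

Call:
send_rows --motion '[{"x": 4.4,"y": -0.9,"z": 0,"rx": 0,"ry": 0,"rz": -0.097,"jaw": 6},{"x": 4.4,"y": -0.4,"z": 0,"rx": 0,"ry": 0,"rz": -0.097,"jaw": 6},{"x": 4.4,"y": 0,"z": 0,"rx": 0,"ry": 0,"rz": -0.097,"jaw": 6},{"x": 4.4,"y": 0.4,"z": 0,"rx": 0,"ry": 0,"rz": -0.097,"jaw": 6},{"x": 4.4,"y": 0.9,"z": 0,"rx": 0,"ry": 0,"rz": -0.097,"jaw": 6}]'

```text
clock: 1.25
tool_pos: [0.4211, -0.2484, 0.2498]
eef_rot: [0.819, 0.574, -0.0, 0.0]
contact_force: [0.0, -0.0, -0.3]
opening: 0.677
finger_force: 0.0
```

Call:
send_rows --motion '[{"x": 4.5,"y": -1.0,"z": 0.4,"rx": 0,"ry": 0,"rz": -0.055,"jaw": 6},{"x": 4.6,"y": -0.7,"z": 0.4,"rx": 0,"ry": 0,"rz": -0.055,"jaw": 6},{"x": 4.6,"y": -0.5,"z": 0.4,"rx": 0,"ry": 0,"rz": -0.055,"jaw": 6},{"x": 4.6,"y": -0.2,"z": 0.4,"rx": 0,"ry": 0,"rz": -0.055,"jaw": 6},{"x": 4.6,"y": 0,"z": 0.4,"rx": 0,"ry": 0,"rz": -0.055,"jaw": 6}]'

```text
clock: 1.75
tool_pos: [0.4523, -0.0193, 0.2297]
eef_rot: [0.733, 0.68, 0.0, 0.0]
contact_force: [1.1, -0.5, -0.2]
opening: 0.684
finger_force: 0.0
```

```bash
python3 - <<'E'
from h import *
show()
b=np.array([.5066,.2653]); d=np.array([.302,-.953]); g=b-.040*d; print(g)
plan([(g[0],g[1],.10,np.radians(107.6),9)])
E
```

```text
t 1.75 p [ 0.4523 -0.0193  0.2297] hd 85.7 z [ 0.001 -0.    -1.   ] F [ 1.1 -0.5 -0.2] M [-0.05 -0.15 -0.04] open 60.3 ff 0.0 q [ 0.25  0.53 -0.47  2.08  0.41  0.62 -0.58]
[0.49452 0.30342]
[3.61, 0.2, 1.44] rz -0.042
[3.6, 0.35, 1.44] rz -0.042
[3.58, 0.5, 1.44] rz -0.042
[3.56, 0.66, 1.44] rz -0.042
[3.52, 0.81, 1.44] rz -0.042
[3.49, 0.96, 1.44] rz -0.042
[3.44, 1.1, 1.44] rz -0.042
[3.39, 1.25, 1.44] rz -0.042
[3.34, 1.39, 1.44] rz -0.042
--
```

Call:
send_rows --motion '[{"x": 3.6,"y": 0.2,"z": 1.4,"rx": 0,"ry": 0,"rz": -0.042,"jaw": 6},{"x": 3.6,"y": 0.35,"z": 1.4,"rx": 0,"ry": 0,"rz": -0.042,"jaw": 6},{"x": 3.6,"y": 0.5,"z": 1.4,"rx": 0,"ry": 0,"rz": -0.042,"jaw": 6},{"x": 3.6,"y": 0.65,"z": 1.4,"rx": 0,"ry": 0,"rz": -0.042,"jaw": 6},{"x": 3.5,"y": 0.8,"z": 1.4,"rx": 0,"ry": 0,"rz": -0.042,"jaw": 6}]'

```text
clock: 2.25
tool_pos: [0.476, 0.1601, 0.1591]
eef_rot: [0.658, 0.753, 0.0, 0.0]
contact_force: [0.3, -0.7, -0.0]
opening: 0.681
finger_force: 0.0
```

Call:
send_rows --motion '[{"x": 3.5,"y": 1.0,"z": 1.4,"rx": 0,"ry": 0,"rz": -0.042,"jaw": 6},{"x": 3.4,"y": 1.1,"z": 1.4,"rx": 0,"ry": 0,"rz": -0.042,"jaw": 6},{"x": 3.4,"y": 1.25,"z": 1.4,"rx": 0,"ry": 0,"rz": -0.042,"jaw": 6},{"x": 3.3,"y": 1.4,"z": 1.4,"rx": 0,"ry": 0,"rz": -0.042,"jaw": 6},{"x": 0,"y": 0,"z": 0,"rx": 0,"ry": 0,"rz": 0,"jaw": 6}]'

```text
clock: 2.75
tool_pos: [0.4947, 0.308, 0.1024]
eef_rot: [0.59, 0.807, 0.002, -0.002]
contact_force: [-1.3, -0.2, 0.2]
opening: 0.681
finger_force: 0.0
```

```bash
python3 - <<'E'
from h import *
show()
plan([(.4945,.3034,.013,np.radians(107.6),4)])
E
```

```text
t 2.75 p [0.4947 0.308  0.1024] hd 107.64 z [-0.001  0.006 -1.   ] F [-1.3 -0.2  0.2] M [ 0.01 -0.08  0.01] open 60.0 ff 0.0 q [-0.4   0.87 -0.41  1.8   0.57  0.59 -0.85]
[-0.11, -0.04, 2.24] rz 0.0
[-0.11, -0.04, 2.24] rz 0.0
[-0.11, -0.04, 2.24] rz 0.0
[-0.11, -0.04, 2.24] rz 0.0
--
```

Call:
send_rows --motion '[{"x": -0.1,"y": 0,"z": 2.2,"rx": 0,"ry": 0,"rz": 0,"jaw": 6},{"x": -0.1,"y": 0,"z": 2.2,"rx": 0,"ry": 0,"rz": 0,"jaw": 6},{"x": -0.1,"y": 0,"z": 2.2,"rx": 0,"ry": 0,"rz": 0,"jaw": 6},{"x": -0.1,"y": 0,"z": 2.2,"rx": 0,"ry": 0,"rz": 0,"jaw": 6},{"x": 0,"y": 0,"z": 0,"rx": 0,"ry": 0,"rz": 0,"jaw": 6}]'

```text
clock: 3.25
tool_pos: [0.4959, 0.2952, 0.0135]
eef_rot: [0.593, 0.805, -0.003, -0.0]
contact_force: [-0.2, -0.2, 0.3]
opening: 0.677
finger_force: 0.0
```

Call:
send_rows --motion '[{"x": 0,"y": 0,"z": 0,"rx": 0,"ry": 0,"rz": 0,"jaw": 4.5},{"x": 0,"y": 0,"z": 0,"rx": 0,"ry": 0,"rz": 0,"jaw": 4},{"x": 0,"y": 0,"z": 0,"rx": 0,"ry": 0,"rz": 0,"jaw": 3},{"x": 0,"y": 0,"z": 0,"rx": 0,"ry": 0,"rz": 0,"jaw": 3},{"x": 0,"y": 0,"z": 0,"rx": 0,"ry": 0,"rz": 0,"jaw": 3}]' --grip_force 45

```text
clock: 3.75
tool_pos: [0.4977, 0.2978, 0.0165]
eef_rot: [0.593, 0.805, 0.001, 0.0]
contact_force: [0.5, -1.6, 3.0]
opening: 0.343
finger_force: 2.0
```

```bash
python3 - <<'E'
from h import *
show()
t=snapshot("top"); c=mask(t,235,225,335,290); crop(t,230,210,330,285,8,"tg.png")
E
```

```text
t 3.75 p [0.4977 0.2978 0.0165] hd 107.24 z [ 0.001  0.001 -1.   ] F [ 0.5 -1.6  3. ] M [-0.08 -0.12 -0.01] open 30.2 ff 1.9829636067152023 q [-0.45  1.   -0.3   1.83  0.66  0.42 -0.93]
```

View pics/tg.png

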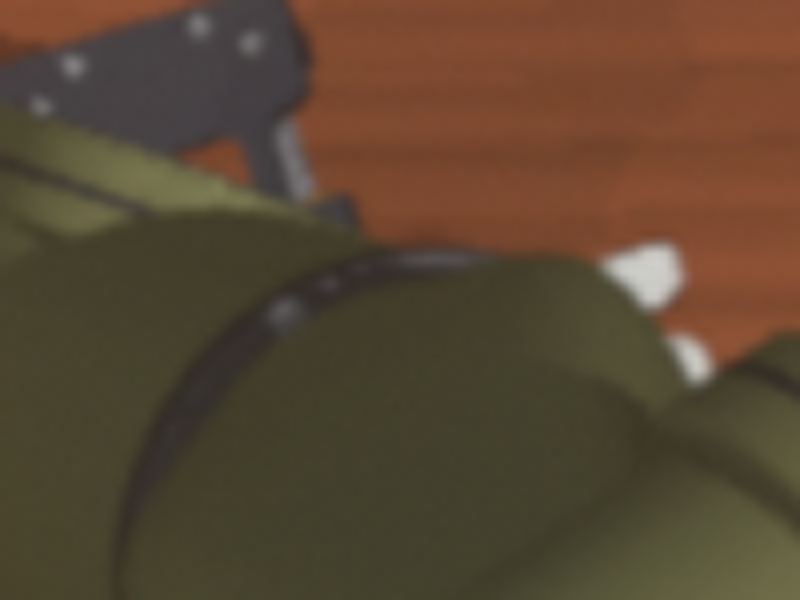

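The crop shows the arm covering the blade, with the notched tail visible at about (645,275) and (690,360). The jaws passed the blade's width without gripping: the tips rode up on top. I'll open, go lower and close again.

Call:
send_rows --motion '[{"x": 0,"y": 0,"z": -0.5,"rx": 0,"ry": 0,"rz": 0,"jaw": 5},{"x": 0,"y": 0,"z": 0,"rx": 0,"ry": 0,"rz": 0,"jaw": 5.5},{"x": 0,"y": 0,"z": 0,"rx": 0,"ry": 0,"rz": 0,"jaw": 5.5},{"x": 0,"y": 0,"z": 0,"rx": 0,"ry": 0,"rz": 0,"jaw": 5.5},{"x": 0,"y": 0,"z": 0,"rx": 0,"ry": 0,"rz": 0,"jaw": 5.5}]'

```text
clock: 4.3
tool_pos: [0.4971, 0.2974, 0.0205]
eef_rot: [0.593, 0.805, -0.0, -0.0]
contact_force: [0.2, 0.3, 0.1]
opening: 0.621
finger_force: 0.0
```

```bash
python3 - <<'E'
from h import *
show()
E
```

```text
t 4.3 p [0.4971 0.2974 0.0205] hd 107.25 z [-0. -0. -1.] F [0.2 0.3 0.1] M [-0.   -0.07 -0.04] open 54.7 ff 0.0 q [-0.44  0.99 -0.31  1.83  0.65  0.43 -0.92]
```

Call:
send_rows --motion '[{"x": 0.6,"y": 0,"z": 0,"rx": 0,"ry": 0,"rz": 0,"jaw": 5.5},{"x": 0,"y": 0,"z": 0.4,"rx": 0,"ry": 0,"rz": 0,"jaw": 5.5},{"x": 0,"y": 0,"z": 0.45,"rx": 0,"ry": 0,"rz": 0,"jaw": 5.5},{"x": 0,"y": 0,"z": 0,"rx": 0,"ry": 0,"rz": 0,"jaw": 5.5},{"x": 0,"y": 0,"z": 0,"rx": 0,"ry": 0,"rz": 0,"jaw": 5.5}]'

```text
clock: 4.8
tool_pos: [0.4953, 0.303, 0.0118]
eef_rot: [0.593, 0.805, -0.0, 0.0]
contact_force: [0.3, -0.5, 0.1]
opening: 0.623
finger_force: 0.0
```

Call:
send_rows --motion '[{"x": 0,"y": 0,"z": 0,"rx": 0,"ry": 0,"rz": 0,"jaw": 4.4},{"x": 0,"y": 0,"z": 0,"rx": 0,"ry": 0,"rz": 0,"jaw": 3.9},{"x": 0,"y": 0,"z": 0,"rx": 0,"ry": 0,"rz": 0,"jaw": 3},{"x": 0,"y": 0,"z": 0,"rx": 0,"ry": 0,"rz": 0,"jaw": 3},{"x": 0,"y": 0,"z": 0,"rx": 0,"ry": 0,"rz": 0,"jaw": 3}]' --grip_force 45

```text
clock: 5.3
tool_pos: [0.4955, 0.3032, 0.0122]
eef_rot: [0.593, 0.805, 0.0, 0.0]
contact_force: [0.2, 1.3, -0.5]
opening: 0.395
finger_force: 45.0
```

```bash
python3 - <<'E'
from h import *
show()
E
```

```text
t 5.3 p [0.4955 0.3032 0.0122] hd 107.25 z [ 0. -0. -1.] F [ 0.2  1.3 -0.5] M [ 0.01 -0.17 -0.03] open 34.8 ff 44.955875873565674 q [-0.46  1.   -0.3   1.82  0.66  0.41 -0.94]
```

Blade gripped (45 N, 35 mm). Now lift and carry it to a point before the mouth.

```bash
python3 - <<'E'
from h import *
a=np.radians
plan([(.4955,.3032,.117,a(107.25),5),(.582,.1615,.117,a(91.1),8)])
E
```

```text
[0.0, -0.0, -2.1] rz -0.0
[0.0, -0.0, -2.1] rz -0.0
[0.0, -0.0, -2.1] rz -0.0
[0.0, -0.0, -2.1] rz -0.0
[0.0, -0.0, -2.1] rz -0.0
--
[-2.01, 0.51, -0.0] rz 0.035
[-1.99, 0.58, -0.0] rz 0.035
[-1.97, 0.65, -0.0] rz 0.035
[-1.95, 0.72, -0.0] rz 0.035
[-1.92, 0.78, -0.0] rz 0.035
[-1.89, 0.85, -0.0] rz 0.035
[-1.86, 0.92, -0.0] rz 0.035
[-1.83, 0.98, -0.0] rz 0.035
--
```

Call:
send_rows --motion '[{"x": 0,"y": 0,"z": -1,"rx": 0,"ry": 0,"rz": 0,"jaw": 3},{"x": 0,"y": 0,"z": -2,"rx": 0,"ry": 0,"rz": 0,"jaw": 3},{"x": 0,"y": 0,"z": -2.5,"rx": 0,"ry": 0,"rz": 0,"jaw": 3},{"x": 0,"y": 0,"z": -2.5,"rx": 0,"ry": 0,"rz": 0,"jaw": 3},{"x": 0,"y": 0,"z": -2.5,"rx": 0,"ry": 0,"rz": 0,"jaw": 3}]'

```text
clock: 5.8
tool_pos: [0.495, 0.3029, 0.1186]
eef_rot: [0.593, 0.805, -0.0, -0.0]
contact_force: [-0.2, 0.6, -1.2]
opening: 0.394
finger_force: 45.0
```

Call:
send_rows --motion '[{"x": -1.5,"y": 0.4,"z": 0,"rx": 0,"ry": 0,"rz": 0.028,"jaw": 3},{"x": -1.5,"y": 0.45,"z": 0,"rx": 0,"ry": 0,"rz": 0.028,"jaw": 3},{"x": -1.5,"y": 0.5,"z": 0,"rx": 0,"ry": 0,"rz": 0.028,"jaw": 3},{"x": -1.5,"y": 0.55,"z": 0,"rx": 0,"ry": 0,"rz": 0.028,"jaw": 3},{"x": -1.5,"y": 0.6,"z": 0,"rx": 0,"ry": 0,"rz": 0.028,"jaw": 3}]'

```text
clock: 6.3
tool_pos: [0.5383, 0.2342, 0.1161]
eef_rot: [0.649, 0.761, -0.001, -0.0]
contact_force: [1.0, -0.7, -1.9]
opening: 0.395
finger_force: 45.0
```

Call:
send_rows --motion '[{"x": -1.5,"y": 0.6,"z": 0,"rx": 0,"ry": 0,"rz": 0.028,"jaw": 3},{"x": -1.5,"y": 0.65,"z": 0,"rx": 0,"ry": 0,"rz": 0.028,"jaw": 3},{"x": -1.5,"y": 0.7,"z": 0,"rx": 0,"ry": 0,"rz": 0.028,"jaw": 3},{"x": -1.5,"y": 0.75,"z": 0,"rx": 0,"ry": 0,"rz": 0.028,"jaw": 3},{"x": -1.5,"y": 0.8,"z": 0,"rx": 0,"ry": 0,"rz": 0.03,"jaw": 3}]'

```text
clock: 6.8
tool_pos: [0.5812, 0.1642, 0.1172]
eef_rot: [0.701, 0.713, -0.0, 0.0]
contact_force: [0.0, -0.3, -2.5]
opening: 0.395
finger_force: 45.0
```

Call:
send_rows --motion '[{"x": 0,"y": 0,"z": 0,"rx": 0,"ry": 0,"rz": 0,"jaw": 3},{"x": 0,"y": 0,"z": 0,"rx": 0,"ry": 0,"rz": 0,"jaw": 3},{"x": 0,"y": 0,"z": 0,"rx": 0,"ry": 0,"rz": 0,"jaw": 3},{"x": 0,"y": 0,"z": 0,"rx": 0,"ry": 0,"rz": 0,"jaw": 3},{"x": 0,"y": 0,"z": 0,"rx": 0,"ry": 0,"rz": 0,"jaw": 3}]'

```text
clock: 7.3
tool_pos: [0.5801, 0.1664, 0.1173]
eef_rot: [0.7, 0.714, 0.0, -0.0]
contact_force: [0.5, 0.8, -2.3]
opening: 0.395
finger_force: 45.0
```

```bash
python3 - <<'E'
from h import *
show()
t=snapshot("top"); s=snapshot("side")
k=6
a=cv2.resize(t["img"][165:265,300:433,::-1],None,fx=6,fy=6,interpolation=cv2.INTER_CUBIC)[:,:799]
cv2.imwrite("pics/ta.png",a); crop(s,300,150,433,250,6,"sa.png")
plan([(.582,.1615,.117,np.radians(91.1),1)])
E
```

```text
t 7.3 p [0.5801 0.1664 0.1173] hd 91.18 z [-0.  0. -1.] F [ 0.5  0.8 -2.3] M [-0.   -0.14 -0.03] open 34.8 ff 44.95014131069183 q [-0.14  0.86 -0.39  1.73  0.5   0.65 -0.79]
[-0.45, 0.17, 0.02] rz 0.001
--
```

View pics/ta.png

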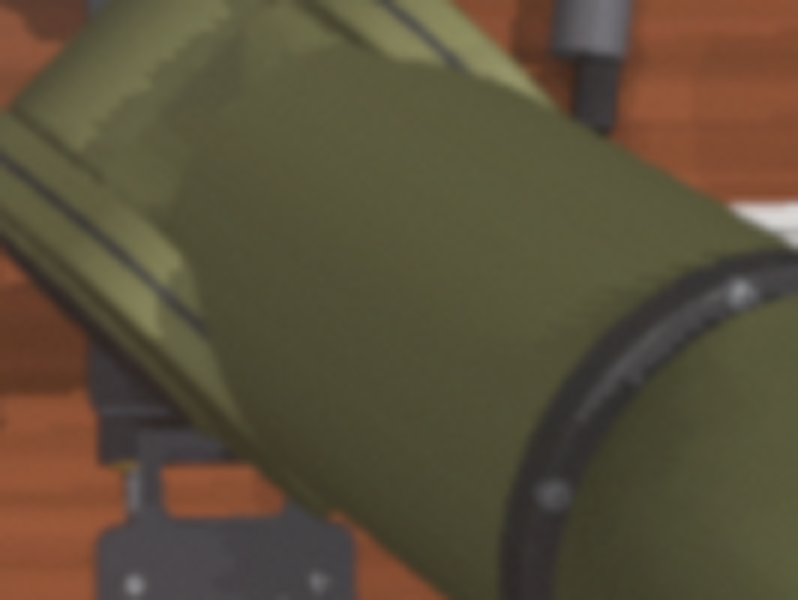

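View pics/sa.png

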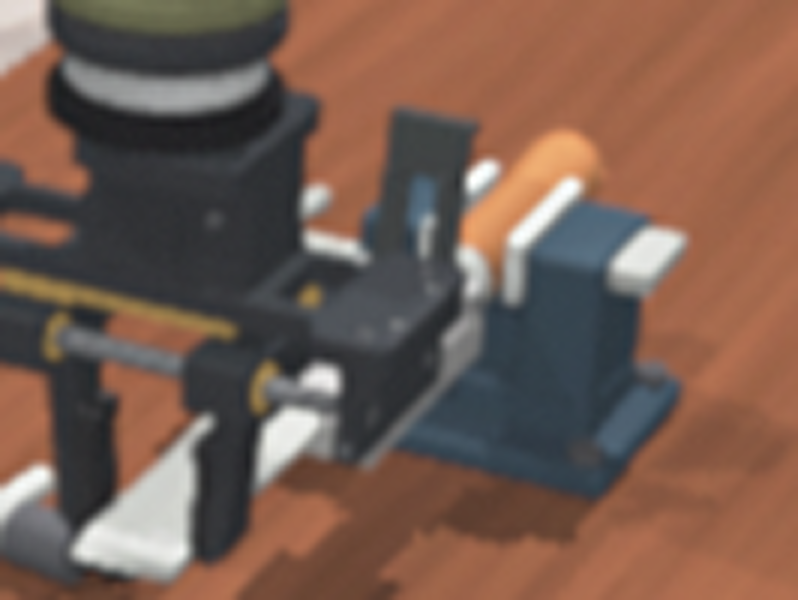

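The top view is blocked by the wrist. The side crop shows the blade held flat, its cutting edge running from (75,553) to (180,577) in the crop, pointing at the mouth.

```bash
python3 - <<'E'
from h import *
s=snapshot("side")
for z in(.105,.110): print("edge",onz(s,300+75/6,150+553/6,z),onz(s,300+178/6,150+578/6,z))
for z in(.09,.096): print("mouth",onz(s,325+118/8,155+488/8,z),onz(s,325+292/8,155+540/8,z))
E
```

```text
edge [0.59622352 0.19004186 0.105     ] [0.55921639 0.18718046 0.105     ]
edge [0.59212729 0.197597   0.11      ] [0.55543133 0.19475965 0.11      ]
mouth [0.61225923 0.03631242 0.09      ] [0.55794336 0.03931748 0.09      ]
mouth [0.60730688 0.04666852 0.096     ] [0.55352558 0.049644   0.096     ]
```

Call:
send_rows --motion '[{"x": -0.6,"y": 0.2,"z": 0,"rx": 0,"ry": 0,"rz": 0,"jaw": 3},{"x": -1.0,"y": 0,"z": 0,"rx": 0,"ry": 0,"rz": 0,"jaw": 3},{"x": -1.0,"y": 0,"z": 0,"rx": 0,"ry": 0,"rz": 0,"jaw": 3},{"x": -0.6,"y": 0,"z": 0,"rx": 0,"ry": 0,"rz": 0,"jaw": 3},{"x": 0,"y": 0,"z": 0,"rx": 0,"ry": 0,"rz": 0,"jaw": 3}]'

```text
clock: 7.95
tool_pos: [0.5832, 0.1311, 0.1171]
eef_rot: [0.701, 0.713, -0.001, 0.0]
contact_force: [-0.2, 1.3, -2.2]
opening: 0.398
finger_force: 44.9
```

Call:
send_rows --motion '[{"x": 0,"y": 0,"z": 0.4,"rx": 0,"ry": 0,"rz": 0,"jaw": 3},{"x": 0,"y": 0,"z": 0.3,"rx": 0,"ry": 0,"rz": 0,"jaw": 3},{"x": 0,"y": 0,"z": 0.3,"rx": 0,"ry": 0,"rz": 0,"jaw": 3},{"x": 0,"y": 0,"z": 0.1,"rx": 0,"ry": 0,"rz": 0,"jaw": 3},{"x": 0,"y": 0,"z": 0,"rx": 0,"ry": 0,"rz": 0,"jaw": 3}]'

```text
clock: 8.45
tool_pos: [0.5829, 0.1337, 0.1059]
eef_rot: [0.7, 0.714, -0.0, -0.0]
contact_force: [-0.7, 0.4, -1.7]
opening: 0.393
finger_force: 44.9
```

```bash
python3 - <<'E'
from h import *
show()
t=snapshot("top"); s=snapshot("side")
a=cv2.resize(t["img"][180:247,390:490,::-1],None,fx=6,fy=6,interpolation=cv2.INTER_CUBIC)
b=cv2.resize(s["img"][180:247,310:410,::-1],None,fx=6,fy=6,interpolation=cv2.INTER_CUBIC)
cv2.imwrite("pics/ab.png",cv2.resize(np.vstack([a,b]),None,fx=.73,fy=.73))
E
```

```text
t 8.45 p [0.5829 0.1337 0.1059] hd 91.12 z [-0. -0. -1.] F [-0.7  0.4 -1.7] M [ 0.07 -0.09 -0.03] open 34.6 ff 44.949933886528015 q [-0.09  0.87 -0.39  1.75  0.52  0.62 -0.76]
```

View pics/ab.png

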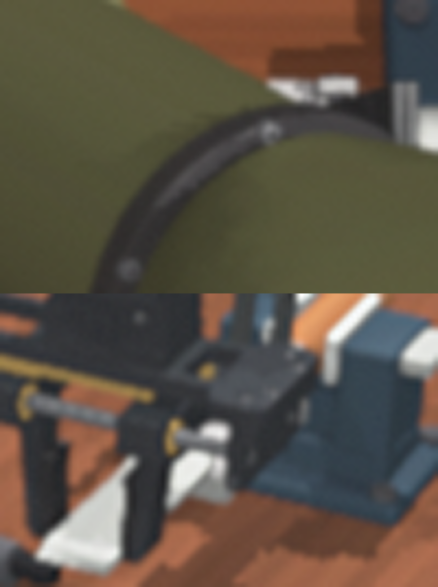

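Side view in the lower half: the blade is held level with its tail inside the mouth, and there is no contact yet. Lowering further to feel the bed.

Call:
send_rows --motion '[{"x": 0,"y": 0,"z": 0.15,"rx": 0,"ry": 0,"rz": 0,"jaw": 3},{"x": 0,"y": 0,"z": 0.1,"rx": 0,"ry": 0,"rz": 0,"jaw": 3},{"x": 0,"y": 0,"z": 0.1,"rx": 0,"ry": 0,"rz": 0,"jaw": 3},{"x": 0,"y": 0,"z": 0,"rx": 0,"ry": 0,"rz": 0,"jaw": 3},{"x": 0,"y": 0,"z": 0,"rx": 0,"ry": 0,"rz": 0,"jaw": 3}]'

```text
clock: 9.05
tool_pos: [0.5832, 0.1336, 0.1028]
eef_rot: [0.7, 0.714, 0.0, 0.0]
contact_force: [0.0, 0.1, -1.5]
opening: 0.393
finger_force: 45.0
```

```bash
python3 - <<'E'
from h import *
show()
E
```

```text
t 9.05 p [0.5832 0.1336 0.1028] hd 91.1 z [ 0.  0. -1.] F [ 0.   0.1 -1.5] M [ 0.07 -0.14 -0.02] open 34.6 ff 44.95296835899353 q [-0.09  0.88 -0.38  1.75  0.52  0.61 -0.76]
```

Call:
send_rows --motion '[{"x": -0.4,"y": 0,"z": 0,"rx": 0,"ry": 0,"rz": 0,"jaw": 3},{"x": -0.4,"y": 0,"z": 0,"rx": 0,"ry": 0,"rz": 0,"jaw": 3},{"x": -0.4,"y": 0,"z": 0,"rx": 0,"ry": 0,"rz": 0,"jaw": 3},{"x": -0.4,"y": 0,"z": 0,"rx": 0,"ry": 0,"rz": 0,"jaw": 3},{"x": -0.2,"y": 0,"z": 0,"rx": 0,"ry": 0,"rz": 0,"jaw": 3}]'

```text
clock: 9.55
tool_pos: [0.5835, 0.1146, 0.1027]
eef_rot: [0.701, 0.713, -0.0, 0.0]
contact_force: [0.2, 0.8, -0.6]
opening: 0.396
finger_force: 44.9
```

```bash
python3 - <<'E'
from h import *
show()
E
```

```text
t 9.55 p [0.5835 0.1146 0.1027] hd 91.04 z [-0.    -0.001 -1.   ] F [ 0.2  0.8 -0.6] M [ 0.1  -0.12  0.04] open 34.9 ff 44.94946897029877 q [-0.06  0.87 -0.38  1.77  0.53  0.61 -0.74]
```

Call:
send_rows --motion '[{"x": -0.4,"y": 0,"z": 0,"rx": 0,"ry": 0,"rz": 0,"jaw": 3},{"x": -0.5,"y": 0,"z": 0,"rx": 0,"ry": 0,"rz": 0,"jaw": 3},{"x": -0.5,"y": 0,"z": 0,"rx": 0,"ry": 0,"rz": 0,"jaw": 3},{"x": -0.4,"y": 0,"z": 0,"rx": 0,"ry": 0,"rz": 0,"jaw": 3},{"x": -0.2,"y": 0,"z": 0,"rx": 0,"ry": 0,"rz": 0,"jaw": 3}]'

```text
clock: 10.05
tool_pos: [0.5839, 0.0946, 0.1027]
eef_rot: [0.701, 0.714, -0.0, 0.0]
contact_force: [0.0, 0.5, -1.3]
opening: 0.397
finger_force: 44.9
```

```bash
python3 - <<'E'
from h import *
show()
E
```

```text
t 10.05 p [0.5839 0.0946 0.1027] hd 91.05 z [-0.    -0.001 -1.   ] F [ 0.   0.5 -1.3] M [ 0.04 -0.11  0.06] open 34.9 ff 44.94922935962677 q [-0.02  0.87 -0.39  1.78  0.53  0.6  -0.71]
```

Call:
send_rows --motion '[{"x": -0.4,"y": 0,"z": 0,"rx": 0,"ry": 0,"rz": 0,"jaw": 3},{"x": -0.5,"y": 0,"z": 0,"rx": 0,"ry": 0,"rz": 0,"jaw": 3},{"x": -0.5,"y": 0,"z": 0,"rx": 0,"ry": 0,"rz": 0,"jaw": 3},{"x": -0.3,"y": 0,"z": 0,"rx": 0,"ry": 0,"rz": 0,"jaw": 3},{"x": -0.2,"y": 0,"z": 0,"rx": 0,"ry": 0,"rz": 0,"jaw": 3}]'

```text
clock: 10.55
tool_pos: [0.5842, 0.0759, 0.1027]
eef_rot: [0.701, 0.714, -0.0, 0.0]
contact_force: [0.3, 0.6, -0.6]
opening: 0.395
finger_force: 44.9
```

Call:
send_rows --motion '[{"x": -0.2,"y": 0,"z": 0,"rx": 0,"ry": 0,"rz": 0,"jaw": 3},{"x": -0.2,"y": 0,"z": 0,"rx": 0,"ry": 0,"rz": 0,"jaw": 3},{"x": -0.1,"y": 0,"z": 0,"rx": 0,"ry": 0,"rz": 0,"jaw": 3},{"x": 0,"y": 0,"z": 0,"rx": 0,"ry": 0,"rz": 0,"jaw": 3},{"x": 0,"y": 0,"z": 0,"rx": 0,"ry": 0,"rz": 0,"jaw": 3}]'

```text
clock: 11.05
tool_pos: [0.5843, 0.0713, 0.1027]
eef_rot: [0.7, 0.714, -0.0, 0.0]
contact_force: [0.3, -1.0, -0.7]
opening: 0.397
finger_force: 45.0
```

```bash
python3 - <<'E'
from h import *
show()
E
```

```text
t 11.05 p [0.5843 0.0713 0.1027] hd 91.09 z [-0. -0. -1.] F [ 0.3 -1.  -0.7] M [-0.09 -0.1   0.01] open 35.0 ff 44.95167016983032 q [ 0.02  0.87 -0.39  1.78  0.54  0.6  -0.68]
```

Call:
send_rows --motion '[{"x": -0.12,"y": 0,"z": 0,"rx": 0,"ry": 0,"rz": 0,"jaw": 3},{"x": -0.12,"y": 0,"z": 0,"rx": 0,"ry": 0,"rz": 0,"jaw": 3},{"x": -0.12,"y": 0,"z": 0,"rx": 0,"ry": 0,"rz": 0,"jaw": 3},{"x": -0.12,"y": 0,"z": 0,"rx": 0,"ry": 0,"rz": 0,"jaw": 3},{"x": -0.12,"y": 0,"z": 0,"rx": 0,"ry": 0,"rz": 0,"jaw": 3}]'

```text
clock: 11.55
tool_pos: [0.5844, 0.0654, 0.1027]
eef_rot: [0.7, 0.714, 0.0, 0.0]
contact_force: [-1.5, -0.3, -1.0]
opening: 0.395
finger_force: 44.9
```

Call:
send_rows --motion '[{"x": -0.1,"y": 0,"z": 0,"rx": 0,"ry": 0,"rz": 0,"jaw": 3},{"x": -0.1,"y": 0,"z": 0,"rx": 0,"ry": 0,"rz": 0,"jaw": 3},{"x": -0.1,"y": 0,"z": 0,"rx": 0,"ry": 0,"rz": 0,"jaw": 3},{"x": -0.1,"y": 0,"z": 0,"rx": 0,"ry": 0,"rz": 0,"jaw": 3},{"x": -0.1,"y": 0,"z": 0,"rx": 0,"ry": 0,"rz": 0,"jaw": 3}]'

```text
clock: 12.05
tool_pos: [0.5845, 0.0604, 0.1027]
eef_rot: [0.7, 0.714, 0.0, 0.0]
contact_force: [1.4, 0.7, -1.9]
opening: 0.392
finger_force: 44.9
```

Expected contact is near y = 0.054, so I'll take finer steps.

Call:
send_rows --motion '[{"x": -0.07,"y": 0,"z": 0,"rx": 0,"ry": 0,"rz": 0,"jaw": 3},{"x": -0.07,"y": 0,"z": 0,"rx": 0,"ry": 0,"rz": 0,"jaw": 3},{"x": -0.07,"y": 0,"z": 0,"rx": 0,"ry": 0,"rz": 0,"jaw": 3},{"x": -0.07,"y": 0,"z": 0,"rx": 0,"ry": 0,"rz": 0,"jaw": 3},{"x": -0.07,"y": 0,"z": 0,"rx": 0,"ry": 0,"rz": 0,"jaw": 3}]'

```text
clock: 12.55
tool_pos: [0.5846, 0.0569, 0.1027]
eef_rot: [0.7, 0.714, -0.0, 0.0]
contact_force: [0.8, 0.7, -0.6]
opening: 0.391
finger_force: 44.9
```

Call:
send_rows --motion '[{"x": -0.05,"y": 0,"z": 0,"rx": 0,"ry": 0,"rz": 0,"jaw": 3},{"x": -0.05,"y": 0,"z": 0,"rx": 0,"ry": 0,"rz": 0,"jaw": 3},{"x": -0.05,"y": 0,"z": 0,"rx": 0,"ry": 0,"rz": 0,"jaw": 3},{"x": -0.05,"y": 0,"z": 0,"rx": 0,"ry": 0,"rz": 0,"jaw": 3},{"x": -0.05,"y": 0,"z": 0,"rx": 0,"ry": 0,"rz": 0,"jaw": 3}]'

```text
clock: 13.05
tool_pos: [0.5846, 0.0557, 0.1028]
eef_rot: [0.7, 0.714, 0.001, -0.0]
contact_force: [-0.1, 3.7, -1.2]
opening: 0.392
finger_force: 44.9
```

Call:
send_rows --motion '[{"x": -0.04,"y": 0,"z": 0,"rx": 0,"ry": 0,"rz": 0,"jaw": 3},{"x": -0.04,"y": 0,"z": 0,"rx": 0,"ry": 0,"rz": 0,"jaw": 3},{"x": -0.04,"y": 0,"z": 0,"rx": 0,"ry": 0,"rz": 0,"jaw": 3},{"x": 0,"y": 0,"z": 0,"rx": 0,"ry": 0,"rz": 0,"jaw": 3},{"x": 0,"y": 0,"z": 0,"rx": 0,"ry": 0,"rz": 0,"jaw": 3}]'

```text
clock: 13.55
tool_pos: [0.5847, 0.0555, 0.1029]
eef_rot: [0.7, 0.714, 0.001, -0.001]
contact_force: [-0.7, 6.2, -1.3]
opening: 0.389
finger_force: 44.9
```

```bash
python3 - <<'E'
from h import *
show()
E
```

```text
t 13.55 p [0.5847 0.0555 0.1029] hd 91.17 z [ 0.001  0.003 -1.   ] F [-0.7  6.2 -1.3] M [ 1.26  0.06 -0.04] open 34.3 ff 44.93397116661072 q [ 0.05  0.87 -0.39  1.79  0.55  0.59 -0.66]
```

Call:
send_rows --motion '[{"x": -0.05,"y": 0,"z": 0,"rx": 0,"ry": 0,"rz": 0,"jaw": 3},{"x": -0.05,"y": 0,"z": 0,"rx": 0,"ry": 0,"rz": 0,"jaw": 3},{"x": -0.05,"y": 0,"z": 0,"rx": 0,"ry": 0,"rz": 0,"jaw": 3},{"x": 0,"y": 0,"z": 0,"rx": 0,"ry": 0,"rz": 0,"jaw": 3},{"x": 0,"y": 0,"z": 0,"rx": 0,"ry": 0,"rz": 0,"jaw": 3}]'

```text
clock: 14.05
tool_pos: [0.5847, 0.0554, 0.103]
eef_rot: [0.7, 0.715, 0.002, -0.001]
contact_force: [-0.9, 7.7, -1.1]
opening: 0.39
finger_force: 44.9
```

```bash
python3 - <<'E'
from h import *
show()
E
```

```text
t 14.05 p [0.5847 0.0554 0.103 ] hd 91.22 z [ 0.001  0.005 -1.   ] F [-0.9  7.7 -1.1] M [ 1.64  0.13 -0.1 ] open 34.4 ff 44.92787539958954 q [ 0.06  0.87 -0.4   1.79  0.55  0.59 -0.65]
```

Call:
send_rows --motion '[{"x": -0.07,"y": 0,"z": 0,"rx": 0,"ry": 0,"rz": 0,"jaw": 3},{"x": -0.07,"y": 0,"z": 0,"rx": 0,"ry": 0,"rz": 0,"jaw": 3},{"x": -0.07,"y": 0,"z": 0,"rx": 0,"ry": 0,"rz": 0,"jaw": 3},{"x": 0,"y": 0,"z": 0,"rx": 0,"ry": 0,"rz": 0,"jaw": 3},{"x": 0,"y": 0,"z": 0,"rx": 0,"ry": 0,"rz": 0,"jaw": 3}]'

```text
clock: 14.55
tool_pos: [0.5846, 0.0552, 0.1031]
eef_rot: [0.699, 0.715, 0.003, -0.002]
contact_force: [-1.8, 11.1, -2.1]
opening: 0.39
finger_force: 44.9
```

```bash
python3 - <<'E'
from h import *
show()
E
```

```text
t 14.55 p [0.5846 0.0552 0.1031] hd 91.29 z [ 0.001  0.008 -1.   ] F [-1.8 11.1 -2.1] M [ 2.31  0.25 -0.14] open 34.3 ff 44.92081940174103 q [ 0.06  0.87 -0.4   1.79  0.54  0.59 -0.65]
```

Call:
send_rows --motion '[{"x": 0,"y": 0,"z": 0,"rx": 0,"ry": 0,"rz": 0,"jaw": 4.5},{"x": 0.2,"y": 0,"z": 0,"rx": 0,"ry": 0,"rz": 0,"jaw": 5},{"x": 0.2,"y": 0,"z": 0,"rx": 0,"ry": 0,"rz": 0,"jaw": 5},{"x": 0.2,"y": 0,"z": 0,"rx": 0,"ry": 0,"rz": 0,"jaw": 5},{"x": 0,"y": 0,"z": 0,"rx": 0,"ry": 0,"rz": 0,"jaw": 5}]'

```text
clock: 15.05
tool_pos: [0.5847, 0.0556, 0.1028]
eef_rot: [0.7, 0.714, -0.0, 0.0]
contact_force: [-0.5, 0.3, 1.0]
opening: 0.571
finger_force: 0.0
```

```bash
python3 - <<'E'
from h import *
show()
E
```

```text
t 15.05 p [0.5847 0.0556 0.1028] hd 91.09 z [ 0. -0. -1.] F [-0.5  0.3  1. ] M [-0.05 -0.06  0.02] open 50.3 ff 0.0 q [ 0.05  0.87 -0.39  1.79  0.55  0.6  -0.66]
```

Call:
send_rows --motion '[{"x": 0,"y": 0,"z": -2,"rx": 0,"ry": 0,"rz": 0,"jaw": 5},{"x": 0,"y": 0,"z": -4,"rx": 0,"ry": 0,"rz": 0,"jaw": 5},{"x": 0,"y": 0,"z": -4,"rx": 0,"ry": 0,"rz": 0,"jaw": 2},{"x": 0,"y": 0,"z": -4,"rx": 0,"ry": 0,"rz": 0,"jaw": 0},{"x": 0,"y": 0,"z": 0,"rx": 0,"ry": 0,"rz": 0,"jaw": 0}]'

```text
clock: 15.55
tool_pos: [0.5878, 0.0566, 0.2482]
eef_rot: [0.701, 0.714, 0.004, 0.003]
contact_force: [0.2, -0.1, -0.3]
opening: 0.324
finger_force: 0.0
```

```bash
python3 - <<'E'
from h import *
show()
t=snapshot("top"); s=snapshot("side")
for u in(720,742,762): print(onz(t,390+u/8,170+325/8,.166))
for v in(100,125): print("side lip",[onz(s,325+u/8,155+v/8,.166).round(4) for u in(325,435)])
print(onz(t,390+600/8,170+330/8,.106))
a=cv2.resize(t["img"][170:245,390:490,::-1],None,fx=4,fy=4,interpolation=cv2.INTER_CUBIC)
b=cv2.resize(s["img"][150:240,310:410,::-1],None,fx=4,fy=4,interpolation=cv2.INTER_CUBIC)
cv2.imwrite("pics/rel.png",np.hstack([cv2.resize(a,(400,360)),b]))
E
```

```text
t 15.55 p [0.5878 0.0566 0.2482] hd 91.05 z [ 0.011  0.002 -1.   ] F [ 0.2 -0.1 -0.3] M [ 0.   -0.12 -0.  ] open 28.5 ff 0.0 q [ 0.12  0.68 -0.51  1.68  0.41  0.89 -0.54]
[ 0.58305941 -0.07217642  0.166     ]
[ 0.58307033 -0.07672164  0.166     ]
[ 0.58308025 -0.08085301  0.166     ]
side lip [array([ 0.6058, -0.076 ,  0.166 ]), array([ 0.5788, -0.0924,  0.166 ])]
side lip [array([ 0.5984, -0.0596,  0.166 ]), array([ 0.5716, -0.0758,  0.166 ])]
[ 0.58829848 -0.06085211  0.106     ]
```

View pics/rel.png

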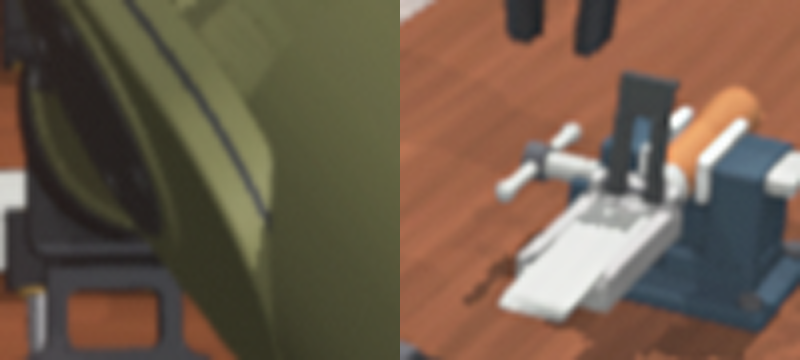

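The right half shows the blade seated flat between the cheeks and up to the pin. The clamp plate still stands upright, leaning back about 10°.

```bash
python3 - <<'E'
from h import *
a=np.radians(91.1)
plan([(.586,-.107,.232,a,5),(.586,-.107,.16,a,3)])
E
```

```text
[-3.25, -0.04, 0.23] rz -0.0
[-3.25, -0.04, 0.23] rz -0.0
[-3.25, -0.04, 0.23] rz -0.0
[-3.25, -0.04, 0.23] rz -0.0
[-3.25, -0.04, 0.23] rz -0.0
--
[0.0, 0.0, 2.4] rz -0.0
[0.0, 0.0, 2.4] rz -0.0
[0.0, 0.0, 2.4] rz -0.0
--
```

Call:
send_rows --motion '[{"x": -2.5,"y": 0,"z": 0,"rx": 0,"ry": 0,"rz": 0,"jaw": 0},{"x": -3.5,"y": 0,"z": 0,"rx": 0,"ry": 0,"rz": 0,"jaw": 0},{"x": -4,"y": 0,"z": 0,"rx": 0,"ry": 0,"rz": 0,"jaw": 0},{"x": -3.5,"y": 0,"z": 0,"rx": 0,"ry": 0,"rz": 0,"jaw": 0},{"x": -3,"y": 0,"z": 0,"rx": 0,"ry": 0,"rz": 0,"jaw": 0}]'

```text
clock: 16.15
tool_pos: [0.5862, -0.1121, 0.2405]
eef_rot: [0.701, 0.713, -0.002, -0.001]
contact_force: [0.5, 0.3, 0.6]
opening: 0.002
finger_force: 0.0
```

Call:
send_rows --motion '[{"x": 0,"y": 0,"z": 0,"rx": 0,"ry": 0,"rz": 0,"jaw": 0},{"x": 0,"y": 0,"z": 0,"rx": 0,"ry": 0,"rz": 0,"jaw": 0},{"x": 0,"y": 0,"z": 0,"rx": 0,"ry": 0,"rz": 0,"jaw": 0},{"x": 0,"y": 0,"z": 0,"rx": 0,"ry": 0,"rz": 0,"jaw": 0},{"x": 0,"y": 0,"z": 0,"rx": 0,"ry": 0,"rz": 0,"jaw": 0}]'

```text
clock: 16.65
tool_pos: [0.5877, -0.1079, 0.2426]
eef_rot: [0.7, 0.715, 0.0, -0.0]
contact_force: [-0.2, 0.1, -0.0]
opening: 0.009
finger_force: 0.0
```

```bash
python3 - <<'E'
from h import *
show()
a=np.radians(91.1)
plan([(.586,-.107,.16,a,3)])
E
```

```text
t 16.65 p [ 0.5877 -0.1079  0.2426] hd 91.21 z [-0.  0. -1.] F [-0.2  0.1 -0. ] M [-0.08 -0.06  0.01] open 0.8 ff 0.0 q [ 0.4   0.7  -0.53  1.65  0.42  0.91 -0.27]
[0.03, -0.06, 2.75] rz 0.001
[0.03, -0.06, 2.75] rz 0.001
[0.03, -0.06, 2.75] rz 0.001
--
```

Call:
send_rows --motion '[{"x": 0,"y": -0.1,"z": 1.6,"rx": 0,"ry": 0,"rz": 0,"jaw": 0},{"x": 0,"y": -0.1,"z": 2,"rx": 0,"ry": 0,"rz": 0,"jaw": 0},{"x": 0,"y": 0,"z": 2,"rx": 0,"ry": 0,"rz": 0,"jaw": 0},{"x": 0,"y": 0,"z": 1.6,"rx": 0,"ry": 0,"rz": 0,"jaw": 0},{"x": 0,"y": 0,"z": 1,"rx": 0,"ry": 0,"rz": 0,"jaw": 0}]'

```text
clock: 17.15
tool_pos: [0.5852, -0.1087, 0.1596]
eef_rot: [0.7, 0.714, -0.0, -0.001]
contact_force: [-0.6, 0.2, -0.2]
opening: 0.008
finger_force: 0.0
```

Call:
send_rows --motion '[{"x": 0.4,"y": 0,"z": 0,"rx": 0,"ry": 0,"rz": 0,"jaw": 0},{"x": 0.5,"y": 0,"z": 0,"rx": 0,"ry": 0,"rz": 0,"jaw": 0},{"x": 0.5,"y": 0,"z": 0,"rx": 0,"ry": 0,"rz": 0,"jaw": 0},{"x": 0.5,"y": 0,"z": 0,"rx": 0,"ry": 0,"rz": 0,"jaw": 0},{"x": 0.4,"y": 0,"z": 0,"rx": 0,"ry": 0,"rz": 0,"jaw": 0}]'

```text
clock: 17.65
tool_pos: [0.5859, -0.0874, 0.1617]
eef_rot: [0.701, 0.713, -0.0, 0.002]
contact_force: [-0.3, -5.1, 2.9]
opening: 0.004
finger_force: 2.1
```

```bash
python3 - <<'E'
from h import *
show()
E
```

```text
t 17.65 p [ 0.5859 -0.0874  0.1617] hd 91.04 z [ 0.002 -0.003 -1.   ] F [-0.3 -5.1  2.9] M [-0.86 -0.07  0.03] open 0.3 ff 2.093443991179811 q [ 0.33  0.79 -0.46  1.74  0.5   0.73 -0.38]
```

Call:
send_rows --motion '[{"x": 0.4,"y": 0,"z": 0,"rx": 0,"ry": 0,"rz": 0,"jaw": 0},{"x": 0.45,"y": 0,"z": 0,"rx": 0,"ry": 0,"rz": 0,"jaw": 0},{"x": 0.45,"y": 0,"z": 0.05,"rx": 0,"ry": 0,"rz": 0,"jaw": 0},{"x": 0.45,"y": 0,"z": 0.05,"rx": 0,"ry": 0,"rz": 0,"jaw": 0},{"x": 0.45,"y": 0,"z": 0.1,"rx": 0,"ry": 0,"rz": 0,"jaw": 0}]'

```text
clock: 18.15
tool_pos: [0.5849, -0.0637, 0.1586]
eef_rot: [0.7, 0.714, 0.0, -0.0]
contact_force: [1.1, -2.8, 1.6]
opening: 0.007
finger_force: 1.6
```

```bash
python3 - <<'E'
from h import *
show()
E
```

```text
t 18.15 p [ 0.5849 -0.0637  0.1586] hd 91.1 z [ 0.  0. -1.] F [ 1.1 -2.8  1.6] M [-0.68 -0.15  0.04] open 0.6 ff 1.5883501642383635 q [ 0.29  0.79 -0.46  1.75  0.5   0.71 -0.42]
```

Forces match the stiff hinge. Following the arc: (-.0637,.1586) → (-.049,.154) → (-.0386,.1464).

Call:
send_rows --motion '[{"x": 0.4,"y": 0,"z": 0.1,"rx": 0,"ry": 0,"rz": 0,"jaw": 0},{"x": 0.45,"y": 0,"z": 0.15,"rx": 0,"ry": 0,"rz": 0,"jaw": 0},{"x": 0.45,"y": 0,"z": 0.2,"rx": 0,"ry": 0,"rz": 0,"jaw": 0},{"x": 0.35,"y": 0,"z": 0.2,"rx": 0,"ry": 0,"rz": 0,"jaw": 0},{"x": 0.35,"y": 0,"z": 0.25,"rx": 0,"ry": 0,"rz": 0,"jaw": 0}]'

```text
clock: 18.65
tool_pos: [0.5843, -0.0445, 0.1494]
eef_rot: [0.7, 0.714, -0.0, 0.0]
contact_force: [0.8, -3.9, 1.4]
opening: 0.001
finger_force: 2.3
```

```bash
python3 - <<'E'
from h import *
show()
E
```

```text
t 18.65 p [ 0.5843 -0.0445  0.1494] hd 91.07 z [-0.    -0.001 -1.   ] F [ 0.8 -3.9  1.4] M [-0.96 -0.17 -0.02] open 0.1 ff 2.3026843112893403 q [ 0.25  0.8  -0.44  1.77  0.51  0.69 -0.46]
```

Call:
send_rows --motion '[{"x": 0.35,"y": 0,"z": 0.25,"rx": 0,"ry": 0,"rz": 0,"jaw": 0},{"x": 0.3,"y": 0,"z": 0.3,"rx": 0,"ry": 0,"rz": 0,"jaw": 0},{"x": 0.25,"y": 0,"z": 0.3,"rx": 0,"ry": 0,"rz": 0,"jaw": 0},{"x": 0.2,"y": 0,"z": 0.3,"rx": 0,"ry": 0,"rz": 0,"jaw": 0},{"x": 0.2,"y": 0,"z": 0.35,"rx": 0,"ry": 0,"rz": 0,"jaw": 0}]'

```text
clock: 19.15
tool_pos: [0.584, -0.0317, 0.1344]
eef_rot: [0.701, 0.714, -0.0, 0.0]
contact_force: [0.5, -6.0, 2.2]
opening: 0.006
finger_force: 2.3
```

```bash
python3 - <<'E'
from h import *
show()
E
```

```text
t 19.15 p [ 0.584  -0.0317  0.1344] hd 91.06 z [-0.001 -0.001 -1.   ] F [ 0.5 -6.   2.2] M [-1.14 -0.07 -0.05] open 0.5 ff 2.276639447081834 q [ 0.22  0.82 -0.43  1.78  0.52  0.66 -0.49]
```

Call:
send_rows --motion '[{"x": 0,"y": 0,"z": 0.3,"rx": 0,"ry": 0,"rz": 0,"jaw": 0},{"x": 0,"y": 0,"z": 0.35,"rx": 0,"ry": 0,"rz": 0,"jaw": 0},{"x": 0,"y": 0,"z": 0.35,"rx": 0,"ry": 0,"rz": 0,"jaw": 0},{"x": 0,"y": 0,"z": 0.3,"rx": 0,"ry": 0,"rz": 0,"jaw": 0},{"x": 0,"y": 0,"z": 0.2,"rx": 0,"ry": 0,"rz": 0,"jaw": 0}]'

```text
clock: 19.65
tool_pos: [0.5843, -0.0282, 0.1198]
eef_rot: [0.7, 0.715, 0.002, -0.001]
contact_force: [-1.2, 2.7, 5.7]
opening: 0.008
finger_force: 2.2
```

```bash
python3 - <<'E'
from h import *
show()
E
```

```text
t 19.65 p [ 0.5843 -0.0282  0.1198] hd 91.22 z [ 0.001  0.004 -1.   ] F [-1.2  2.7  5.7] M [0.55 0.15 0.02] open 0.7 ff 2.2363947273697704 q [ 0.21  0.84 -0.42  1.79  0.53  0.62 -0.5 ]
```

Call:
send_rows --motion '[{"x": 0,"y": 0,"z": 0.2,"rx": 0,"ry": 0,"rz": 0,"jaw": 0},{"x": 0,"y": 0,"z": 0.2,"rx": 0,"ry": 0,"rz": 0,"jaw": 0},{"x": 0,"y": 0,"z": 0.2,"rx": 0,"ry": 0,"rz": 0,"jaw": 0},{"x": 0,"y": 0,"z": 0.15,"rx": 0,"ry": 0,"rz": 0,"jaw": 0},{"x": 0,"y": 0,"z": 0.1,"rx": 0,"ry": 0,"rz": 0,"jaw": 0}]'

```text
clock: 20.15
tool_pos: [0.5846, -0.0295, 0.1113]
eef_rot: [0.7, 0.714, 0.001, -0.0]
contact_force: [-0.5, 3.4, 4.3]
opening: 0.008
finger_force: 2.5
```

```bash
python3 - <<'E'
from h import *
show()
E
```

```text
t 20.15 p [ 0.5846 -0.0295  0.1113] hd 91.17 z [ 0.001  0.002 -1.   ] F [-0.5  3.4  4.3] M [ 0.88  0.08 -0.03] open 0.7 ff 2.529909946897533 q [ 0.2   0.85 -0.41  1.79  0.54  0.61 -0.51]
```

Call:
send_rows --motion '[{"x": 0,"y": 0,"z": 0.1,"rx": 0,"ry": 0,"rz": 0,"jaw": 0},{"x": 0,"y": 0,"z": 0.1,"rx": 0,"ry": 0,"rz": 0,"jaw": 0},{"x": 0,"y": 0,"z": 0.1,"rx": 0,"ry": 0,"rz": 0,"jaw": 0},{"x": 0,"y": 0,"z": 0,"rx": 0,"ry": 0,"rz": 0,"jaw": 0},{"x": 0,"y": 0,"z": 0,"rx": 0,"ry": 0,"rz": 0,"jaw": 0}]'

```text
clock: 20.65
tool_pos: [0.5847, -0.0297, 0.1108]
eef_rot: [0.7, 0.714, 0.001, 0.0]
contact_force: [-5.9, 3.8, 22.9]
opening: 0.006
finger_force: 12.0
```

```bash
python3 - <<'E'
from h import *
show()
E
```

```text
t 20.65 p [ 0.5847 -0.0297  0.1108] hd 91.14 z [ 0.002  0.001 -1.   ] F [-5.9  3.8 22.9] M [ 0.92  1.27 -0.02] open 0.5 ff 12.00429973192513 q [ 0.2   0.85 -0.4   1.79  0.55  0.61 -0.51]
```

Firm stop at 23 N with the fingertip at the flat plate's height. Retreating straight up, then aside.

Call:
send_rows --motion '[{"x": -0.1,"y": 0,"z": -0.5,"rx": 0,"ry": 0,"rz": 0,"jaw": 0},{"x": 0,"y": 0,"z": -1.5,"rx": 0,"ry": 0,"rz": 0,"jaw": 0},{"x": 0,"y": 0,"z": -3,"rx": 0,"ry": 0,"rz": 0,"jaw": 0},{"x": 0,"y": 0,"z": -4,"rx": 0,"ry": 0,"rz": 0,"jaw": 0},{"x": 0,"y": 0,"z": -4,"rx": 0,"ry": 0,"rz": 0,"jaw": 0}]'

```text
clock: 21.15
tool_pos: [0.5833, -0.0342, 0.2384]
eef_rot: [0.701, 0.713, -0.002, -0.0]
contact_force: [1.4, -0.7, -0.2]
opening: 0.008
finger_force: 0.0
```

Call:
send_rows --motion '[{"x": -3,"y": -2,"z": 0,"rx": 0,"ry": 0,"rz": 0,"jaw": 0},{"x": -4,"y": -2,"z": 0,"rx": 0,"ry": 0,"rz": 0,"jaw": 0},{"x": -4,"y": -2,"z": 0,"rx": 0,"ry": 0,"rz": 0,"jaw": 0},{"x": -4,"y": -2,"z": 0,"rx": 0,"ry": 0,"rz": 0,"jaw": 0},{"x": -4,"y": -2,"z": 0,"rx": 0,"ry": 0,"rz": 0,"jaw": 0}]'

```text
clock: 21.65
tool_pos: [0.4859, -0.2272, 0.2376]
eef_rot: [0.701, 0.713, -0.001, -0.0]
contact_force: [1.1, -0.7, 0.5]
opening: 0.002
finger_force: 0.0
```

Call:
send_rows --motion '[{"x": -4,"y": -1,"z": 0,"rx": 0,"ry": 0,"rz": 0,"jaw": 0},{"x": -3,"y": -1,"z": 0,"rx": 0,"ry": 0,"rz": 0,"jaw": 0},{"x": 0,"y": 0,"z": 0,"rx": 0,"ry": 0,"rz": 0,"jaw": 0},{"x": 0,"y": 0,"z": 0,"rx": 0,"ry": 0,"rz": 0,"jaw": 0},{"x": 0,"y": 0,"z": 0,"rx": 0,"ry": 0,"rz": 0,"jaw": 0}]'

```text
clock: 22.15
tool_pos: [0.4693, -0.2936, 0.238]
eef_rot: [0.7, 0.714, 0.0, -0.0]
contact_force: [-0.4, 0.3, -0.7]
opening: 0.008
finger_force: 0.0
```

```bash
python3 - <<'E'
from h import *
show()
t=snapshot("top"); s=snapshot("side")
a=cv2.resize(t["img"][175:250,375:475,::-1],None,fx=4,fy=4,interpolation=cv2.INTER_CUBIC)
b=cv2.resize(s["img"][160:235,310:410,::-1],None,fx=4,fy=4,interpolation=cv2.INTER_CUBIC)
cv2.imwrite("pics/fin.png",np.vstack([np.hstack([a,b]),cv2.resize(t["img"][:,:,::-1],(400,300))[:, :].repeat(1,0).copy() if 0 else np.hstack([cv2.resize(t["img"][:,:,::-1],(400,300)),cv2.resize(s["img"][:,:,::-1],(400,300))])]))
E
```

```text
t 22.15 p [ 0.4693 -0.2936  0.238 ] hd 91.16 z [-0.001  0.001 -1.   ] F [-0.4  0.3 -0.7] M [-0.02 -0.14  0.02] open 0.7 ff 0.0 q [ 0.81  0.65 -0.55  1.79  0.45  0.83  0.06]
```

View pics/fin.png

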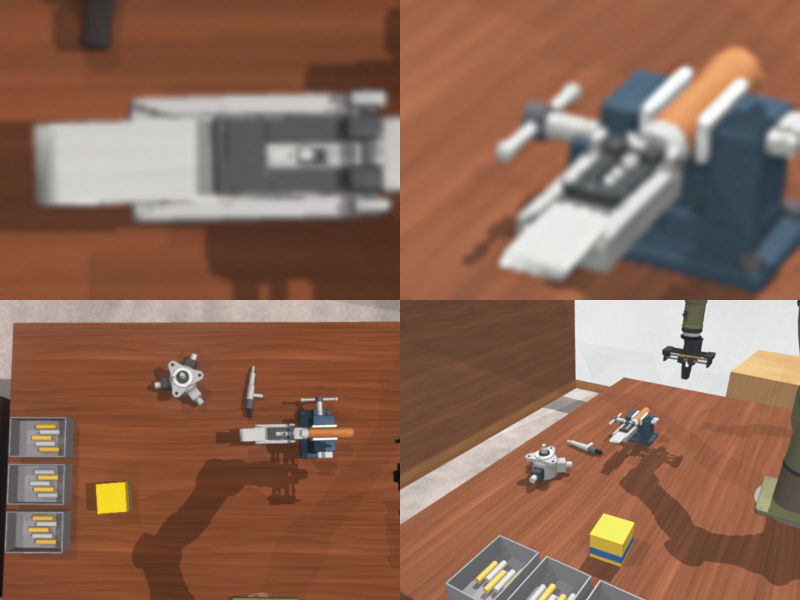

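The final picture shows the clamp plate flat on the blade with the pin in the fork at (312,155) in the crop; pump, injector and carton are where they were. One check that the notch is still on the pin: the cutting edge to pin centre distance should be 119 mm.

```bash
python3 - <<'E'
from h import *
t=snapshot("top"); g=cv2.cvtColor(t["img"],cv2.COLOR_RGB2GRAY)
print(g[213:219,380:390].mean(0).round(), g[212:216,438:462].tolist())
for u in(383.5,384.5,386):
  print(u,np.linalg.norm((onz(t,u,216,.091)-onz(t,375+313/4,213.8,.099))[:2]))
E
```

```text
[ 64.  65.  68.  90. 123. 138. 147. 161. 181. 198.] [[90, 89, 97, 133, 183, 195, 199, 202, 200, 194, 182, 156, 168, 184, 170, 136, 116, 116, 142, 168, 178, 168, 136, 115], [89, 89, 95, 131, 184, 202, 207, 208, 201, 184, 181, 159, 180, 201, 192, 137, 93, 89, 130, 166, 177, 168, 134, 114], [90, 90, 96, 126, 177, 200, 206, 205, 199, 184, 182, 153, 165, 183, 167, 122, 89, 87, 128, 171, 185, 176, 141, 122], [90, 90, 95, 124, 167, 188, 192, 193, 192, 189, 182, 142, 126, 129, 119, 105, 95, 96, 126, 166, 179, 172, 141, 119]]
383.5 0.12284229989854922
384.5 0.12105577599314638
386 0.11837622660358585
```

```bash
python3 -c "
from plant import *
print(finish_job())"
```

```text
the job is handed in; nothing more can be done
None
```

The blade lies flat on the bed with its notch pushed against the pin at about 11 N, and the clamp plate is shut flat on it (pressed to about 23 N). The arm has let go and moved clear, the pump, injector and carton look unmoved, and the job is handed in at about 22 s.

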